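Clamp a relay in the sloped test fixture with its cam

ROBOT

A 6-joint arm with a two-finger parallel gripper is mounted at the origin on a cart in front of the work surface, level with it; the furniture and walls round the work are solid. World frame = base frame: x ahead of the robot, y to its left, z up, the work surface at z = 0. Lengths are in m, angles in degrees, forces in N, time in s.
With the tool pointing down it reaches from about 0.25 to 0.725 m from the base axis. Payload 9.7 kg.
Tool frame: the origin (TCP) lies at the very end of the fingers, on their centre line; the grasp point (between the pads) lies 19 mm behind it; z points along the fingers, y is the line along which they close (so a half turn about z gives the same grasp; the last joint's range is limited). The gripper opens to 85 mm and grips with 20 to 120 N. Pads are 22 mm wide; open, the fingers measure 114 mm over their backs; the gripper's body (76 mm by 85 mm) begins 54 mm behind the grasp point. The pads swing forward as they close: fully open they stand 13 mm farther back than shut.
Start: joints at [68.297, 4.979, 10.078, 95.1, 0, 90], TCP at [0.203, 0.511, 0.231] pointing down, gripper open.
Joint ranges: [-179.16, 179.16], [-48.56, 103.87], [-65.8, 70.77], [-126.05, 130.52], [-82.76, 87.17], [-180, 180]. Speed limits (degrees/s): [127.2, 127.2, 147.25, 180, 180, 180].

INTERFACE

Orientations are given as [roll, pitch, yaw] about the fixed x, y, z axes, in that order (R = Rz(yaw) Ry(pitch) Rx(roll)).
In Python, from workcell import bot gives the robot as it stands.
- The arm moves only by the tool step_arm, never from a script. Its argument "targets" is a list of rows, each a list of 3 entries, a list of its own where there are three numbers: the opening, from 0 (shut) to 1 (fully open), then the shift along the world's x, y, z in mm, then the turn, a rotation vector about the world's x, y, z in rad. In form: [[grip, [tx, ty, tz], [wx, wy, wz]], ...]. A call has 1 to 8 rows; each row is the pose to reach, as a shift and turn from the pose commanded when the call began; what a row does not reach only later rows make up. A row lasts 1/10 s, in which the tool goes at most 50 mm and 8.59 degrees, less where a joint would pass 70% of its speed; a pose out of reach is approached as far as the arm can. A call with a gripper value outside its range is refused whole. The fingers move at their own pace and stop on an object; "force" is the grip in N (left out, the last holds). Time passes only in rows, so rows that repeat a pose let the fingers close. It gives the time, the measured TCP pose, the force, the opening and the grip force at its end, in the units of the state.
- bot.get_obs(): the state, without advancing time (a new reading comes with each control period).
- bot.camera(name): name is "side" or "top" or "wrist"; returns (picture, depth): 400x640x3 uint8, red, green, blue; 400x640 float32, m along the optical axis (not along the pixel's ray), 0 where there is no reading.
- bot.camera_params(name): a dict with "K" (3x3 intrinsics, pixels), "R" (3x3) and "t" (3): a world point X has camera coordinates R X + t. Camera axes: x right, y down, z forward; pixel columns grow to the right and rows downward; lengths in m; the calibration is good to about 2 mm. A picture is of the moment at which its call begins: read the wrist's pose just before it. camera_params takes no time and is no camera call; for the wrist camera it gives the pose at the moment of the call.
- bot.job_done(): hands the job in; it is judged then, once.
The state is a dict: "time": time; "q": joint angles; "qd": joint speeds; "joint_efforts": joint torques, N m; "ee_pos": TCP position; "tcp_rot": TCP orientation; "wrist_force": force on the tool from outside, world axes, zero at the start; "torque": the same for the moment, N m; "opening": finger opening in m; "grasp_force": force on a finger pad.
Only numpy, scipy, OpenCV 4.12 (cv2) and the standard library are available. Lean on these libraries where they do the work, as an engineer would, in place of code of your own. Each camera call takes 0.05 s, during which the arm holds its last target. There are 200 camera calls.

TASK

Take the relay out of the parts tray and stand it upright in the nest of the sloped test fixture, its long side along the jaw's line of travel. Then turn the cam by its wing knob until its nose, the high point, points straight at the back of the sprung jaw, so that the jaw holds the relay against the stop, and let go. Leave the other parts in the tray and the things on the bench where they are.

Things in the scene. Friction and masses are not known exactly. Their poses are not given: they have to be found in the camera images.
- relay_module: the relay: a plain slim block, 13 x 29 x 26 mm (its own x, y, z), about 18 g, standing on its 13 x 29 mm face in the tray, turned up to 0.35 rad from the tray (29 mm side roughly along the tray's y). Origin at the centre of its underside, z up through it. Turned half round it fits as well. Grip it across its 13 mm.
- tray: grey open parts tray, 150 x 140 x 24 mm (its x, y, z), walls and floor 3 mm, fixed. Origin at the centre of its underside. Four parts lie in it, one in each quarter, 36 mm from the middle in x and in y, give or take 4 mm, in any arrangement: relay, heat sink, binder clip, USB stick.
- heat_sink: finned aluminium heat sink 30 x 30 x 17 mm in the tray; stays there. Origin under its centre.
- binder_clip: black wedge-shaped clip 32 x 24 x 16 mm in the tray; stays there. Origin under its centre.
- usb_stick_1: flat USB stick 17 x 51 x 8 mm in the tray; stays there. Origin under its centre.
- driver_yellow: screwdriver, 156 mm long, lying on the bench in front of the fixture; stays there. Origin under its middle.
- marker: marker pen, 135 mm long, lying on the bench in front of the fixture; stays there. Origin under its middle.
- fixture: test fixture, fixed: grey wedge-shaped console 176 mm wide (y), 104 mm deep (x), its aluminium deck sloping up away from the robot at 30 degrees, 26 mm high in front, 86 mm at the back. Origin under its centre on the bench; x to its back, z up. On the deck along its y, from right (-y) to left: cam with wing knob, sprung jaw, nest, stop.
- nest (a point): on the nest's floor at the foot of the stop, midway across. Frame: x up the slope, y from jaw to stop, z square out of the deck (30 degrees from vertical). Floor: z = 0; the deck's face is 6 mm below. Stop face: y = 0, 20 mm high. The nest is 16 mm wide in x between lips from y = -28 to -2 mm; with their flared mouths they lie within x = +-14 mm and end 10 mm above the floor.
- cam (a joint): cam angle; axis square to the deck at x = 0, y = -84.5 mm of the nest frame. Grows clockwise seen from above the deck, 0 to 2.2 rad. 0: nose down the slope; 1.571: nose straight at the jaw, the high point. Starts at 0.05 to 0.45, meets the jaw near 0.56, then pushes it; under 0.3 N m. Friction holds it near the high point; left well short it springs back; it can be turned past.
- cam_grip (a point): middle of the wing knob's bar, on the cam's axis, 36 mm out of the deck's face. Frame turns with the cam: z out of the deck, x away from the nose, y along the bar. Bar 44 mm long (across the nose's direction), 10 mm thick (x), 20 mm tall: 26 to 46 mm out of the deck. Hub below it 19 mm across; rails and jaw near it reach at most 17 mm out of the deck.
- cam_nose (a point): tip of the nose of the steel cam, a pear-shaped disc under the knob, 3 to 13 mm out of the deck's face: base radius 12 mm, nose tip 21 mm from the axis. The point lies 8 mm out of the deck.
- jaw (a joint): travel of the sprung jaw (the cam's follower: a steel slide between two rails with return springs) towards the stop: 0 open, about 0.0073 m with the cam at its high point; range 0 to 0.010. Return force 2 N plus 0.25 N/mm.
- jaw_pad (a joint): how far the sprung black pad on the jaw's front is pushed back into the jaw: 0 with nothing clamped, about 0.0012 m with the relay clamped against the stop (2 N plus 1.5 N/mm).
- seat (a point): on the nest's floor where the underside centre (origin) of the clamped relay belongs: nest frame (0, -14.5, 0) mm, same axes. The relay stands along z, 29 mm side along y, its end on the stop; 1.5 mm of play each way in x, 6 mm in all in y while the jaw is open. Floor and lips are slippery plastic (friction 0.2): a relay let go upright on the floor slides down against the lower lip and stands.
- pad_face (a point): middle of the face of the jaw's sprung pad, at y = -35 mm in the nest frame with the jaw open. The pad is 12 mm wide in x and spans 2.5 to 16.5 mm above the nest's floor; it moves with the jaw. Jaw, rails and spring brackets behind it (y below -34 mm) reach at most 11 mm above the nest's floor.
Not all that is in view belongs to the job. There is more than one size of the relay_module; the one meant has the size given above.

How it is judged:
By the outcome, as a careful person would: the job done as asked, in the order asked, and still so for the second after the job is handed in, with the robot touching nothing.
It also fails if it takes over 58 s, if anything falls off the work surface, if the arm or the gripper's body presses on something with over 40 N, if the wrist force passes 120 N, or if a joint passes its speed limit or range.

## Working session

There is one attempt and no reset: what is moved stays moved. The work goes in short steps, Python scripts to look and compute and a tool call to move; the robot and the scene stay as the last step left them, time stands still between calls to the robot, and variables do not carry over. Pictures are saved under pics/ and viewed, at most 10 in all, crops included, and the job is handed in when it is done.

Besides the shell and the picture viewer there is one more tool, called by a JSON object that holds its "api" and its "payload". step_arm: Moves the arm, as the interface text tells. Its arguments: {"type":"object","properties":{"targets":{"type":"array","items":{"type":"array"}},"force":{"type":"number"}},"required":["targets"]}

```bash
mkdir -p pics; ls; python3 - <<'E'
from workcell import bot
import cv2,numpy as np
o=bot.get_obs();print(o)
for n in("side","top","wrist"):
    p=bot.camera_params(n);im,d=bot.camera(n)
    print(n,p['K'].round(1).tolist(),p['R'].round(3).tolist(),p['t'].round(3).tolist(),(d>0).mean())
    cv2.imwrite(f'pics/{n}0.png',im[:,:,::-1]);np.savez(f'{n}0.npz',im=im,d=d,**p)
a=cv2.imread('pics/side0.png');b=cv2.imread('pics/top0.png')
E
```

```text
pics
{'time': 0.0, 'q': array([6.82956390e+01, 5.01313265e+00, 1.00358143e+01, 9.50984621e+01,
       1.01499884e-03, 9.00011019e+01]), 'qd': array([-0.03034139,  0.02878069,  0.03978017,  0.00998347,  0.01697339,
       -0.0546151 ]), 'joint_efforts': array([ 1.12451045e-03, -5.20376801e+01,  4.64816129e+01,  1.58800028e-02,
        1.51127665e-05, -1.32329927e-05]), 'ee_pos': array([0.2033171 , 0.51081378, 0.23057574]), 'tcp_rot': array([-1.79924220e+02, -1.01354056e-03,  1.58294536e+02]), 'wrist_force': array([-0.16001298, -0.10574764, -0.85124793]), 'torque': array([ 0.01789611, -0.01125413, -0.00272947]), 'grasp_force': 0.0, 'opening': 0.08529555835626385}
side [[389.1, 0.0, 321.6], [0.0, 389.1, 193.2], [0.0, 0.0, 1.0]] [[-0.948, -0.319, 0.004], [-0.161, 0.468, -0.869], [0.275, -0.824, -0.495]] [0.483, 0.096, 0.898] 0.99569921875
top [[476.4, 0.0, 315.5], [0.0, 476.4, 202.0], [0.0, 0.0, 1.0]] [[-0.002, -1.0, -0.023], [-0.995, 0.004, -0.104], [0.104, 0.022, -0.994]] [0.169, 0.466, 1.147] 0.9958828125
wrist [[280.7, 0.0, 319.6], [0.0, 280.7, 197.5], [0.0, 0.0, 1.0]] [[0.37, 0.929, -0.002], [0.884, -0.351, 0.31], [0.287, -0.117, -0.951]] [-0.549, -0.041, 0.381] 0.9961796875
```

View pics/top0.png

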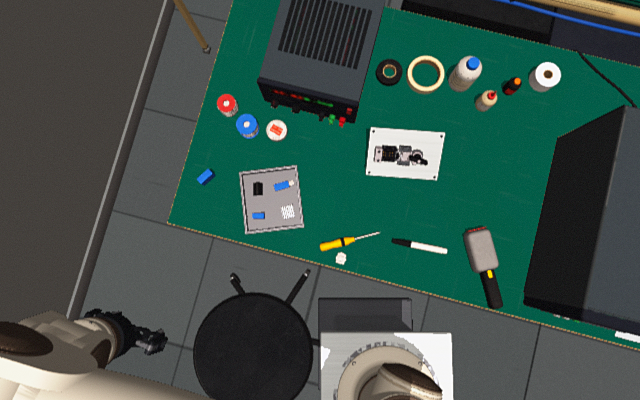

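View pics/side0.png

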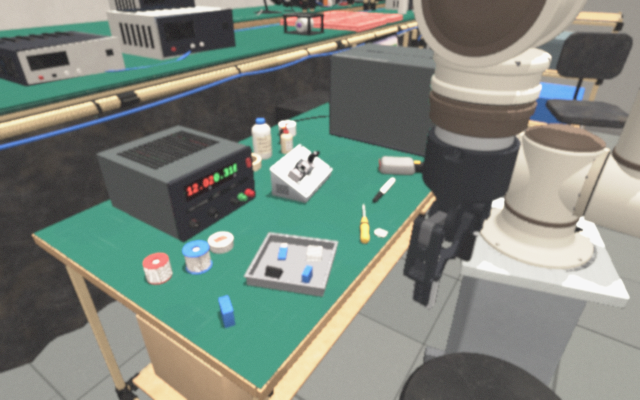

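```bash
cat > h.py <<'E'
import numpy as np,cv2
from workcell import bot
from scipy.spatial.transform import Rotation as Ro
def snap(n,name):
    p=bot.camera_params(n);im,d=bot.camera(n)
    cv2.imwrite(f'pics/{name}.png',im[:,:,::-1]);np.savez(f'{name}.npz',im=im,d=d,**p);return load(name)
def load(name): return dict(np.load(f'{name}.npz'))
def world(s,u,v,d=None):
    u=np.asarray(u,float);v=np.asarray(v,float)
    if d is None: d=s['d'][v.astype(int),u.astype(int)]
    c=np.stack([(u-s['K'][0,2])/s['K'][0,0]*d,(v-s['K'][1,2])/s['K'][1,1]*d,d],-1)
    return (c-s['t'])@s['R']
def ray(s,u,v,z):
    a=world(s,u,v,np.ones(np.shape(u)));o=-s['R'].T@s['t']
    return o+(a-o)*((z-o[2])/(a-o)[...,2])[...,None]
def proj(s,X):
    c=s['R']@np.asarray(X)+s['t'];return (s['K']@(c/c[2]))[:2]
E
python3 - <<'E'
from h import *
s=load('top0')
for n,u,v in [("trayTL",240,172),("trayTR",297,166),("trayBR",303,226),("trayBL",246,234),("mid",271,199),("blue",259,215),("usb",284,186),("fTL",370,127),("fTR",445,131),("fBR",436,181),("fBL",366,175),("knob",419,155),("nest",385,155)]:
    print(n,world(s,u,v).round(3))
s=load('side0')
for n,u,v in [("blue",307,273),("blue2",283,252)]: print(n,world(s,u,v).round(3))
s=load('wrist0');print(-s['R'].T@s['t'])
E
```

```text
trayTL [0.542 0.356 0.024]
trayTR [0.561 0.216 0.002]
trayBR [0.407 0.199 0.024]
trayBL [ 0.389  0.343 -0.   ]
mid [0.476 0.28  0.007]
blue [0.434 0.307 0.027]
usb [0.508 0.248 0.011]
fTL [0.639 0.037 0.084]
fTR [ 0.649 -0.16   0.001]
fBR [ 0.521 -0.135 -0.003]
fBL [0.536 0.041 0.003]
knob [ 0.57  -0.076  0.087]
nest [ 0.576 -0.     0.06 ]
blue [0.431 0.319 0.027]
blue2 [0.509 0.257 0.011]
[0.12973056 0.54019135 0.37350447]
```

View pics/wrist0.png

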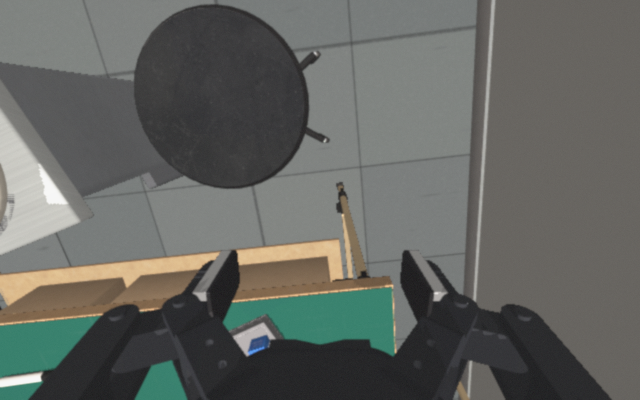

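{"api": "step_arm", "payload": {"targets": [[1, [30, -26, -5], [0, 0, -0.14]], [1, [60, -52, -15], [0, 0, -0.28]], [1, [95, -82, -25], [0, 0, -0.42]], [1, [130, -112, -40], [0, 0, -0.56]], [1, [165, -142, -55], [0, 0, -0.7]], [1, [195, -170, -65], [0, 0, -0.84]], [1, [230, -199, -80], [0, 0, -0.98]], [1, [230, -199, -80], [0, 0, -1.07]]]}}

```text
time: 0.95
ee_pos: [0.4357, 0.3082, 0.1488]
tcp_rot: [-179.9, 0.1, 96.4]
wrist_force: [-1.2, -0.4, -0.4]
opening: 0.0854
grasp_force: 0.0
```

{"api": "step_arm", "payload": {"targets": [[1, [0, 0, 0], [0, 0, 0]], [1, [0, 0, 0], [0, 0, 0]]]}}

```text
time: 1.15
ee_pos: [0.4332, 0.3122, 0.1514]
tcp_rot: [-180.0, -0.0, 97.2]
wrist_force: [0.6, 0.6, 0.5]
opening: 0.0854
grasp_force: 0.0
```

```bash
python3 - <<'E'
from h import *
o=bot.get_obs();print(o['time'],o['ee_pos'],o['tcp_rot'],o['q'].round(1))
s=snap('wrist','w1')
E
```

```text
1.15 [0.43319134 0.3121873  0.15135777] [-1.79991911e+02 -4.88194067e-03  9.71553944e+01] [ 35.8   1.9  -2.   86.1   0.  118.6]
```

View pics/w1.png

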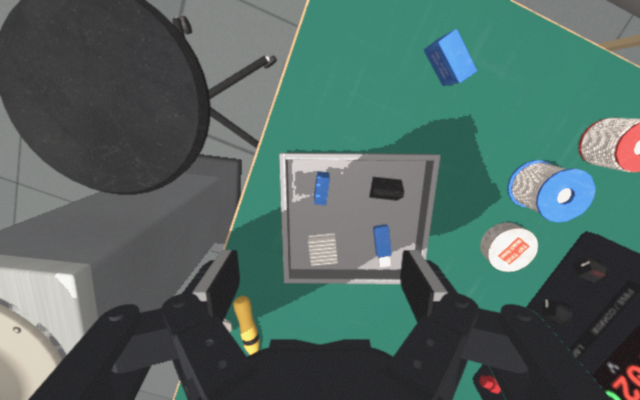

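```bash
cat >> h.py <<'E'
def relay(s,box):
    u0,v0,u1,v1=box
    hsv=cv2.cvtColor(s['im'],cv2.COLOR_RGB2HSV)
    m=cv2.inRange(hsv,(100,110,40),(130,255,255));k=np.zeros_like(m);k[v0:v1,u0:u1]=1;m*=k
    v,u=np.nonzero(m);P=world(s,u,v);return m,u,v,P
E
python3 - <<'E'
from h import *
s=load('w1');m,u,v,P=relay(s,(305,165,340,215))
print(len(u),u.min(),u.max(),v.min(),v.max(),np.percentile(P[:,2],[2,10,50,90,98]).round(4))
zt=np.percentile(P[:,2],90)
T=P[P[:,2]>zt-.003]
r=cv2.minAreaRect((T[:,:2]*1000).astype(np.float32));print('top',r,len(T))
V=s['im'][175:205,308:335].astype(int).sum(2)
print(V[::2,::2])
E
```

```text
387 314 328 172 204 [0.0121 0.0229 0.0287 0.0297 0.0303]
top ((432.7660217285156, 344.5694274902344), (12.861186981201172, 93.34541320800781), 3.6864309310913086) 336
[[400 405 405 403 348 276 261 245 240 242 262 382 405 406]
 [405 407 405 395 361 461 407 311 286 277 284 383 400 401]
 [403 402 401 401 323 376 384 386 371 371 358 390 402 406]
 [399 402 403 389 308 386 387 377 373 365 369 393 402 403]
 [399 402 399 387 341 437 391 376 371 370 376 396 399 398]
 [400 400 398 382 402 506 424 367 363 368 395 404 400 403]
 [401 398 398 368 358 381 378 371 364 368 367 404 400 400]
 [394 401 399 347 350 374 377 376 372 371 379 400 400 403]
 [396 397 399 327 354 375 372 364 373 376 400 397 400 400]
 [406 401 434 321 368 376 369 358 365 366 397 399 396 395]
 [562 443 429 325 481 495 414 364 371 364 383 400 400 397]
 [443 396 394 313 401 410 375 368 376 383 390 397 399 401]
 [394 398 398 338 368 365 364 361 361 402 399 397 400 396]
 [392 395 395 366 362 362 361 357 351 360 398 399 399 398]
 [395 392 393 386 355 356 358 358 355 366 398 394 394 395]]
```

```bash
cat >> h.py <<'E'
def rect(s,box,zt=.029):
    m,u,v,P=relay(s,box)
    k=abs(P[:,2]-zt)<.004
    q=np.zeros_like(m);q[v[k],u[k]]=255;q=cv2.morphologyEx(q,cv2.MORPH_CLOSE,np.ones((3,3)))
    c=max(cv2.findContours(q,cv2.RETR_EXTERNAL,cv2.CHAIN_APPROX_NONE)[0],key=cv2.contourArea)[:,0]
    W=ray(s,c[:,0],c[:,1],zt)[:,:2]*1000
    M=cv2.moments(q,True);cen=ray(s,M['m10']/M['m00'],M['m01']/M['m00'],zt)
    return cv2.minAreaRect(W.astype(np.float32)),cen.round(4),np.median(P[k,2])
E
python3 - <<'E'
from h import *
s=load('w1');print(rect(s,(305,165,340,215)))
s=load('top0');print(rect(s,(248,205,268,224)))
E
```

```text
(((434.846923828125, 312.35186767578125), (12.24117660522461, 28.606321334838867), 0.7731353044509888), array([0.4348, 0.3128, 0.029 ]), np.float64(0.028785882271928583))
(((434.2958679199219, 310.6888732910156), (27.16683006286621, 9.850972175598145), 89.80879974365234), array([0.4343, 0.3107, 0.029 ]), np.float64(0.02898640670909933))
```

{"api": "step_arm", "payload": {"targets": [[0.3, [1.5, 0.5, -30], [0, 0, -0.11]], [0.3, [1.5, 0.5, -60], [0, 0, -0.11]], [0.3, [1.5, 0.5, -60], [0, 0, -0.11]], [0.3, [1.5, 0.5, -60], [0, 0, -0.11]], [0.3, [1.5, 0.5, -60], [0, 0, -0.11]], [0.3, [1.5, 0.5, -60], [0, 0, -0.11]]]}}

```text
time: 1.8
ee_pos: [0.4354, 0.3132, 0.0931]
tcp_rot: [179.9, -0.1, 90.7]
wrist_force: [-0.7, -0.3, -0.7]
opening: 0.0256
grasp_force: 0.0
```

```bash
python3 - <<'E'
from h import *
o=bot.get_obs();print(o['time'],o['ee_pos'],o['tcp_rot'],o['opening'])
s=snap('wrist','w2')
c=proj(s,[.4348,.3125,.029]);print(c)
x,y=c.astype(int)
print(rect(s,(x-35,y-50,x+35,y+50)))
cv2.imwrite('pics/w2c.png',cv2.resize(s['im'][100:400,180:480,::-1],None,fx=2,fy=2))
E
```

```text
1.8 [0.43544479 0.31318628 0.09309436] [ 1.79882034e+02 -8.37497566e-02  9.07393319e+01] 0.025622465186419273
[318.45556041 212.38863713]
(((434.8242492675781, 312.5422058105469), (11.940187454223633, 28.701766967773438), 0.6587761640548706), array([0.4349, 0.3131, 0.029 ]), np.float64(0.02878356721747314))
```

View pics/w2c.png

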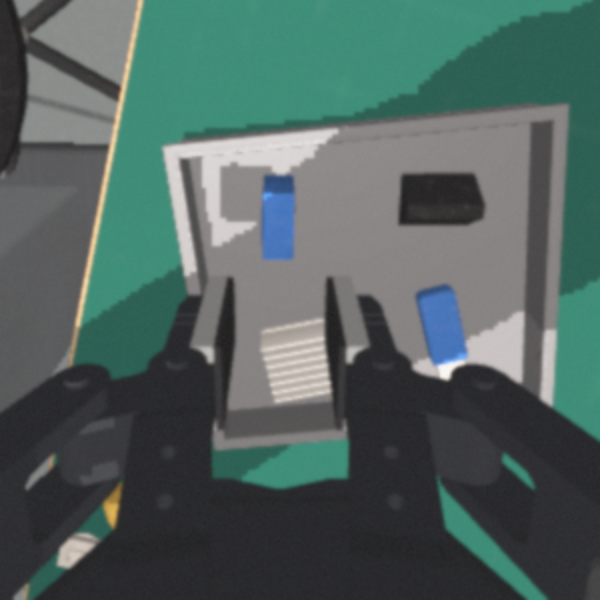

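{"api": "step_arm", "payload": {"targets": [[0.3, [-0.5, 0, -30], [0, 0, 0]], [0.3, [-0.5, 0, -55], [0, 0, 0]], [0.3, [-0.5, 0, -70], [0, 0, 0]], [0.3, [-0.5, 0, -76], [0, 0, 0]], [0.3, [-0.5, 0, -76], [0, 0, 0]], [0, [-0.5, 0, -76], [0, 0, 0]], [0, [-0.5, 0, -76], [0, 0, 0]], [0, [-0.5, 0, -76], [0, 0, 0]]], "force": 30}}

```text
time: 2.65
ee_pos: [0.435, 0.313, 0.0165]
tcp_rot: [179.9, -0.1, 90.7]
wrist_force: [-0.5, -1.0, 4.4]
opening: 0.0123
grasp_force: 33.8
```

{"api": "step_arm", "payload": {"targets": [[0, [0, 0, 0], [0, 0, 0]], [0, [0, 0, 0], [0, 0, 0]], [0, [0, 0, 0], [0, 0, 0]]]}}

```text
time: 2.95
ee_pos: [0.4351, 0.313, 0.0166]
tcp_rot: [179.9, -0.1, 90.7]
wrist_force: [-0.5, 0.3, 5.5]
opening: 0.0121
grasp_force: 34.0
```

{"api": "step_arm", "payload": {"targets": [[0, [0, 0, 40], [0, 0, 0]], [0, [0, 0, 85], [0, 0, 0]], [0, [5, -20, 130], [0, 0, 0]], [0, [20, -60, 160], [0, 0, 0]], [0, [32, -105, 180], [0, 0, 0]], [0, [45, -150, 190], [0, 0, 0]], [0, [60, -195, 200], [0, 0, 0]], [0, [70, -240, 205], [0, 0, 0]]]}}

```text
time: 3.75
ee_pos: [0.5051, 0.0706, 0.2216]
tcp_rot: [179.9, -0.0, 90.7]
wrist_force: [1.5, -0.0, -1.0]
opening: 0.0118
grasp_force: 33.3
```

{"api": "step_arm", "payload": {"targets": [[0, [12, -45, 0], [0, 0, 0]], [0, [24, -85, 0], [0, 0, 0]], [0, [36, -125, 0], [0, 0, 0]], [0, [45, -155, 0], [0, 0, 0]], [0, [50, -170, 0], [0, 0, 0]], [0, [50, -170, 0], [0, 0, 0]], [0, [50, -170, 0], [0, 0, 0]], [0, [50, -170, 0], [0, 0, 0]]]}}

```text
time: 4.55
ee_pos: [0.5542, -0.0963, 0.2205]
tcp_rot: [180.0, -0.0, 90.8]
wrist_force: [-0.4, -0.0, -0.1]
opening: 0.012
grasp_force: 33.3
```

```bash
python3 - <<'E'
from h import *
o=bot.get_obs();print(o['time'],o['ee_pos'],o['tcp_rot'],o['opening'],o['q'].round(1))
s=snap('wrist','w3')
cv2.imwrite('pics/w3c.png',cv2.resize(s['im'][60:300,170:470,::-1],None,fx=2.5,fy=2.5))
E
```

```text
4.55 [ 0.55420167 -0.09632642  0.22048922] [ 1.79996807e+02 -1.22888589e-02  9.07564378e+01] 0.011959372210867944 [-9.9  6.5 10.5 94.   0.  79.4]
```

View pics/w3c.png

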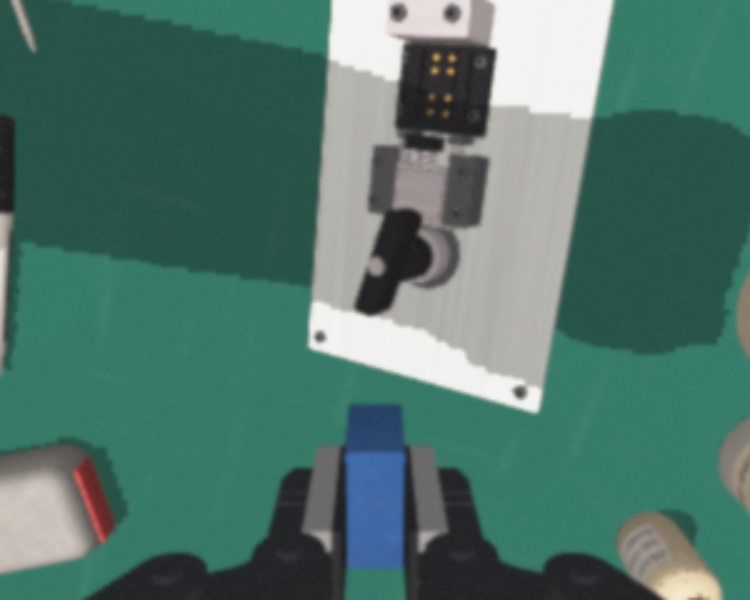

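```bash
cat >> h.py <<'E'
def deck(s,box):
    u0,v0,u1,v1=box
    hsv=cv2.cvtColor(s['im'],cv2.COLOR_RGB2HSV);m=cv2.inRange(hsv,(0,0,130),(180,40,255))
    k=np.zeros_like(m);k[v0:v1,u0:u1]=1;m*=k
    n,l,st,_=cv2.connectedComponentsWithStats(m);i=1+np.argmax(st[1:,4]);m=(l==i).astype(np.uint8)
    v,u=np.nonzero(cv2.erode(m,np.ones((5,5))));P=world(s,u,v)
    for _ in range(6):
        c=P.mean(0);n=np.linalg.svd(P-c,full_matrices=False)[2][2];n*=np.sign(n[2]);r=(P-c)@n;P=P[abs(r)<max(2*r.std(),.001)]
    return m,c,n,r.std()
E
python3 - <<'E'
from h import *
s=load('w3');m,c,n,e=deck(s,(270,0,430,240))
print(c.round(4),n.round(4),e,'tilt',np.degrees(np.arccos(n[2])),'yaw',np.degrees(np.arctan2(-n[1],-n[0])))
s2=load('top0');m2,c2,n2,e2=deck(s2,(350,115,455,190));print(c2.round(4),n2.round(4),e2,'tilt',np.degrees(np.arccos(n2[2])),'yaw',np.degrees(np.arctan2(-n2[1],-n2[0])),'dz',(c2-c)@n)
# deck outline: rays onto plane
o=-s['R'].T@s['t']
def onplane(s,u,v,h=0):
    o=-s['R'].T@s['t'];a=world(s,u,v,np.ones(np.shape(u)))-o;return o+a*(((c+n*h-o)@n)/(a@n))[...,None]
for S,M in((s,m),(s2,m2)):
    f=cv2.morphologyEx(M,cv2.MORPH_CLOSE,np.ones((25,25)));cn=max(cv2.findContours(f,0,1)[0],key=cv2.contourArea)[:,0]
    a=np.radians(-5);x=np.array([np.cos(a),np.sin(a),0]);x-=n*(x@n);x/=np.linalg.norm(x);y=np.cross(n,x)
    W=onplane(S,cn[:,0],cn[:,1])-c;A=np.stack([W@x,W@y],-1)*1000
    r=cv2.minAreaRect(A.astype(np.float32));print(r,'centre',(c+x*r[0][0]/1000+y*r[0][1]/1000).round(4))
E
```

```text
[ 0.5896 -0.0415  0.0619] [-0.4988  0.0422  0.8657] 0.0005446932678467692 tilt 30.036948805023307 yaw -4.841188311168896
[ 0.5825 -0.0531  0.0587] [-0.4993  0.0415  0.8654] 0.0017042577666081663 tilt 30.06953580432856 yaw -4.75008198522624 dz 0.000245714691087133
((-10.762496948242188, -5.169578552246094), (121.3718490600586, 176.54278564453125), 0.3013371229171753) centre [ 0.5799 -0.0459  0.0565]
((-11.705451965332031, -5.7663726806640625), (121.77335357666016, 175.8484649658203), 0.3474807143211365) centre [ 0.579  -0.0464  0.0561]
```

```bash
cat >> h.py <<'E'
DC=np.array([.5797,-.0461,.0563]);_a=np.radians(-4.8)
DN=np.array([-.5*np.cos(_a),-.5*np.sin(_a),.866]);DX=np.array([.866*np.cos(_a),.866*np.sin(_a),.5]);DY=np.cross(DN,DX)
D=np.stack([DX,DY,DN])   # world->deck
def onp(s,u,v,hmm):
    o=-s['R'].T@s['t'];a=world(s,u,v,np.ones(np.shape(u)))-o
    p=o+a*(((DC+DN*hmm/1000-o)@DN)/(a@DN))[...,None];return (p-DC)@D.T*1000
E
python3 - <<'E'
from h import *
s=load('w3')
v,u=np.mgrid[0:230,300:380];v=v.ravel();u=u.ravel();Q=(world(s,u,v)-DC)@D.T*1000
H=Q[:,2]
# knob
k=(H>42)&(H<52)&(Q[:,1]<-10);A=Q[k];print('knob n',k.sum(),'h',np.median(A[:,2]))
hz=np.median(A[:,2])
img=np.zeros((400,640),np.uint8);img[v[k],u[k]]=255
c=max(cv2.findContours(img,0,1)[0],key=cv2.contourArea)[:,0]
R=cv2.minAreaRect(onp(s,c[:,0],c[:,1],46)[:,:2].astype(np.float32));print('knob rect',R)
# stop
k=(H>20)&(Q[:,1]>20);A=Q[k];print('stop',k.sum(),A.min(0).round(1),A.max(0).round(1),np.percentile(A[:,2],[5,25,50,75,95]).round(1))
img[:]=0;k=(abs(H-26)<3)&(Q[:,1]>20);img[v[k],u[k]]=255
c=max(cv2.findContours(img,0,1)[0],key=cv2.contourArea)[:,0];B=onp(s,c[:,0],c[:,1],26)[:,:2]
print('stop top rect',cv2.minAreaRect(B.astype(np.float32)),B.min(0),B.max(0))
# height profile along y for x near nest centre
for yy in range(-60,75,3):
    r=[]
    for xx in range(-24,28,4):
        k=(abs(Q[:,1]-yy)<1.6)&(abs(Q[:,0]-xx)<2.1);r.append(f'{np.median(H[k]):4.0f}' if k.any() else '   .')
    print(f'{yy:4d}',*r)
im=cv2.resize(s['im'][0:180,300:390,::-1],None,fx=6,fy=3.3) 
cv2.imwrite('pics/w3n.png',cv2.resize(s['im'][0:130,290:400,::-1],None,fx=4.5,fy=4.5,interpolation=cv2.INTER_CUBIC))
E
```

```text
knob n 384 h 45.69347076912201
knob rect ((1.3077714443206787, -28.85520362854004), (40.855960845947266, 10.69028377532959), 76.61088562011719)
stop 767 [-17.4  20.   20.1] [128.5  72.3 280.4] [ 22.5  25.4  26.1  27.  280.4]
stop top rect ((0.7900810241699219, 63.82134246826172), (34.76201248168945, 15.96226978302002), 0.42362356185913086) [-16.61128275  55.86991267] [18.14751282 71.91138603]
 -60    .    0    0    0    0   -0    0    0    0    0   -0    0    0
 -57    .    .   -0    1    1    0   -0    0    0   -0    0    0    0
 -54    .    .   -0    0    0    0    0   -0    0   -1    0    0    1
 -51    .    .    .    0   -0   -0    0    0    0   -0    0   -0    0
 -48    .    .    .    0    1   23   37   -0   -0   -0    0    0    0
 -45    .    .    .   -1    1   45   38   -0   -0   -0    1    1    0
 -42    .    .    .    .   45   46   40    3    2    0    0    0    0
 -39    .    .    .    .   45   46   45   33    3    1    0   -0   -0
 -36    .    .    .    .   46   46   46   33   11    3    0    0   -0
 -33    .    .    .    .    .   46   46   36   19    3    0    0    0
 -30
[... 1745 characters left out ...]

  45   -0    6    6   15   11    6    6    7   13   12    6    3    0
  48   -0    6    9   15    9    6    6    6   14   11    7    2    0
  51    0    8    9   15   10    7    6    6   13   12    8    2    0
  54    1    5    7   14    7    6    6    6   10    8    6    3    0
  57   -0    6   19   24   25   23   23   23   24   25   15    1    0
  60    .    .   26   27   26   26   26   26   26   26   16   -0   -0
  63    .    .   25   29   26   26   26   26   29   29   17    0   -0
  66    .    .   26   29   27   26   26   26   28   29   17   -0   -0
  69    .    .   26   26   26   26   26   26   27   26   16   -0    0
  72    .    .   26   26   26   26   26   26   25   26   10   -0    0
```

View pics/w3n.png

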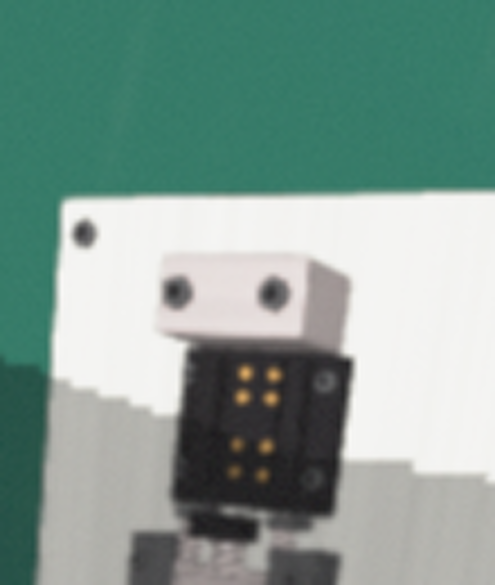

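```bash
cat >> h.py <<'E'
Rnest=np.stack([DY,DX,-DN],1)
def to(p_deck,Rt=Rnest):
    o=bot.get_obs();P=DC+D.T@(np.array(p_deck)/1000);R0=Ro.from_euler('xyz',o['tcp_rot'],degrees=True)
    cur=D@(o['ee_pos']-DC)*1000
    return dict(t=o['time'],cur=cur.round(1),shift=((P-o['ee_pos'])*1000).round(1),rot=(Ro.from_matrix(Rt)*R0.inv()).as_rotvec().round(3),F=(D@o['wrist_force']).round(1),open=o['opening'],g=o['grasp_force'])
E
python3 - <<'E'
from h import *
print(to([1,38.6,54.6]));print('approach vec per mm',DN)
E
```

```text
{'t': 4.6, 'cur': array([ 63.8, -52.1, 152.8]), 'shift': array([   2.4,   90.8, -116.4]), 'rot': array([-0.019, -0.523, -0.095]), 'F': array([ 0.2, -0.1,  0.3]), 'open': 0.011697140967102908, 'g': 33.262377977371216}
approach vec per mm [-0.49824643  0.04183892  0.866     ]
```

{"api": "step_arm", "payload": {"targets": [[0, [0, 30, -10], [-0.004, -0.13, -0.024]], [0, [0, 60, -30], [-0.009, -0.26, -0.047]], [0, [1, 85, -55], [-0.014, -0.39, -0.071]], [0, [2, 91, -85], [-0.019, -0.523, -0.095]], [0, [2.4, 91, -105], [-0.019, -0.523, -0.095]], [0, [2.4, 91, -116], [-0.019, -0.523, -0.095]], [0, [2.4, 91, -116], [-0.019, -0.523, -0.095]], [0, [2.4, 91, -116], [-0.019, -0.523, -0.095]]]}}

```text
time: 5.4
ee_pos: [0.5581, -0.0064, 0.1066]
tcp_rot: [149.9, -0.0, 85.1]
wrist_force: [1.2, 0.2, 1.2]
opening: 0.0119
grasp_force: 33.3
```

{"api": "step_arm", "payload": {"targets": [[0, [0, 0, 0], [0, 0, 0]], [0, [0, 0, 0], [0, 0, 0]]]}}

```text
time: 5.6
ee_pos: [0.5579, -0.0067, 0.1058]
tcp_rot: [150.0, -0.0, 85.1]
wrist_force: [0.5, 0.1, 0.2]
opening: 0.0118
grasp_force: 33.3
```

```bash
python3 - <<'E'
from h import *
print(to([1,38.6,54.6]));print(to([1,38.6,22.6]))
s=snap('wrist','w4')
cv2.imwrite('pics/w4c.png',cv2.resize(s['im'][80:320,200:440,::-1],None,fx=2.5,fy=2.5))
E
```

```text
{'t': 5.6, 'cur': array([ 3.1, 37.4, 55.4]), 'shift': array([-1.3,  1.3, -1.7]), 'rot': array([-0.   ,  0.001,  0.002]), 'F': array([ 0.6,  0.1, -0.1]), 'open': 0.011837660087318982, 'g': 33.25130045413971}
{'t': 5.6, 'cur': array([ 3.1, 37.4, 55.4]), 'shift': array([ 14.6,  -0.1, -29.5]), 'rot': array([-0.   ,  0.001,  0.002]), 'F': array([ 0.6,  0.1, -0.1]), 'open': 0.011837660087318982, 'g': 33.25130045413971}
```

View pics/w4c.png

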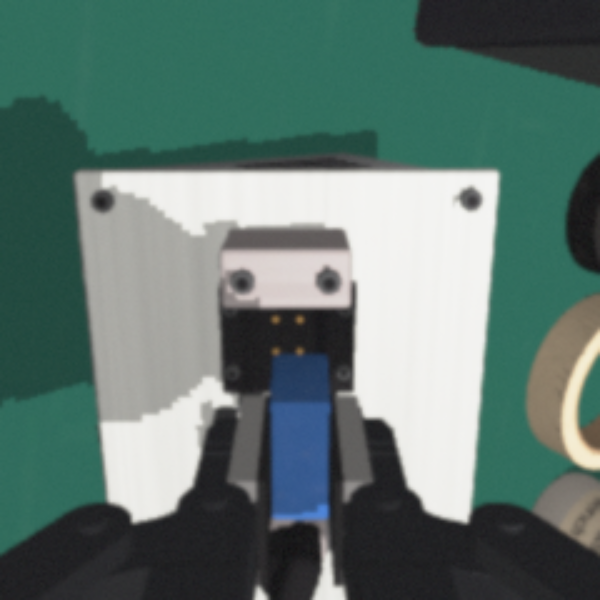

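```bash
python3 - <<'E'
from h import *
s=load('w4')
m,c,n,e=deck(s,(225,140,410,300));print('deck',((c-DC)@D.T*1000).round(1),(D@n).round(3))
f=cv2.morphologyEx(m,cv2.MORPH_CLOSE,np.ones((9,9)))
# side edges of deck at rows
for v in (155,170,200,230,260):
    u=np.nonzero(m[v])[0];print('deck edge',v,u.min(),u.max(),onp(s,np.array([u.min()-.5,u.max()+.5]),np.array([v,v]),0).round(1).tolist())
v,u=np.mgrid[165:210,270:360];v=v.ravel();u=u.ravel();Q=(world(s,u,v)-DC)@D.T*1000
img=np.zeros((400,640),np.uint8);k=(abs(Q[:,2]-26)<3);img[v[k],u[k]]=255
c=max(cv2.findContours(img,0,1)[0],key=cv2.contourArea)[:,0];print('stop',cv2.minAreaRect(onp(s,c[:,0],c[:,1],26)[:,:2].astype(np.float32)))
# relay: lateral extents at rows, using depth
m,u,v,P=relay(s,(290,215,350,300));Q=(P-DC)@D.T*1000
for r in range(222,288,6):
    k=v==r
    if k.any():print('relay',r,u[k].min(),u[k].max(),Q[k].mean(0).round(1),Q[k].min(0).round(1),Q[k].max(0).round(1))
E
```

```text
deck [-0.3 44.2  0.2] [-0.001  0.001  1.   ]
deck edge 155 231 399 [[-59.6, 83.6, -0.0], [60.1, 83.4, -0.0]]
deck edge 170 232 397 [[-59.9, 72.8, 0.0], [59.6, 72.6, 0.0]]
deck edge 200 235 395 [[-59.9, 50.0, -0.0], [60.0, 49.8, 0.0]]
deck edge 230 238 392 [[-60.0, 25.5, 0.0], [59.7, 25.3, -0.0]]
deck edge 260 240 390 [[-60.8, -0.7, 0.0], [60.2, -1.0, 0.0]]
stop ((-0.1954174041748047, 65.2853012084961), (16.022058486938477, 33.659725189208984), 89.89862823486328)
relay 222 312 330 [ 4.4 50.2 42.4] [-1.1 38.8 15.6] [10.7 51.2 44.8]
relay 228 309 331 [ 3.7 49.9 50.5] [-2.7 34.4 16.2] [11.5 51.1 53.1]
relay 234 308 331 [ 3.4 49.7 58. ] [-3.  29.6 15.9] [11.5 51.1 60.8]
relay 240 308 331 [ 3.3 50.6 66.9] [-2.7 50.  65.8] [ 9.3 51.1 68. ]
relay 246 308 332 [ 3.5 47.6 67.8] [-2.7 47.2 67. ] [ 9.7 48.3 69.1]
relay 252 308 331 [ 3.3 44.  67.6] [-2.7 43.4 66.6] [ 9.3 44.4 68.3]
relay 258 308 331 [ 3.3 40.6 67.8] [-2.7 40.1 67. ] [ 9.3 41.2 68.9]
relay 264 308 331 [ 3.3 37.  67.8] [-2.7 36.4 67. ] [ 9.2 38.6 70.6]
relay 270 308 331 [ 3.3 33.5 68.1] [-2.7 32.4 66.5] [ 9.2 35.5 71.2]
relay 276 308 331 [ 3.3 29.8 68.1] [-2.7 28.9 66.8] [ 9.3 32.4 72. ]
relay 282 308 331 [ 3.3 26.  68.1] [-2.8 25.2 67. ] [ 9.2 29.4 72.9]
```

```bash
python3 - <<'E'
from h import *
print(to([0.1,39.4,38]))
E
```

```text
{'t': 5.65, 'cur': array([ 2.7, 37.4, 55.2]), 'shift': array([  6.5,   1.4, -16.2]), 'rot': array([-0.   ,  0.   ,  0.002]), 'F': array([ 0.4,  0.5, -0. ]), 'open': 0.011717040571656652, 'g': 33.251407742500305}
```

{"api": "step_arm", "payload": {"targets": [[0, [3, 1, -8], [0, 0, 0]], [0, [6.5, 1.5, -16], [0, 0, 0]], [0, [6.5, 1.5, -16], [0, 0, 0]], [0, [6.5, 1.5, -16], [0, 0, 0]], [0, [6.5, 1.5, -16], [0, 0, 0]]]}}

```text
time: 6.15
ee_pos: [0.5633, -0.005, 0.0883]
tcp_rot: [150.0, -0.0, 85.1]
wrist_force: [-0.1, 0.2, -0.0]
opening: 0.0119
grasp_force: 33.3
```

```bash
python3 - <<'E'
from h import *
print(to([0.1,39.4,20.6]))
s=snap('wrist','w5')
v,u=np.mgrid[165:230,260:370];v=v.ravel();u=u.ravel();Q=(world(s,u,v)-DC)@D.T*1000
img=np.zeros((400,640),np.uint8);k=(abs(Q[:,2]-26)<3)&(Q[:,1]>52);img[v[k],u[k]]=255
c=max(cv2.findContours(img,0,1)[0],key=cv2.contourArea)[:,0];print('stop',cv2.minAreaRect(onp(s,c[:,0],c[:,1],26)[:,:2].astype(np.float32)))
m,u,v,P=relay(s,(290,205,350,300));Q=(P-DC)@D.T*1000
for r in range(205,240,3):
    k=v==r
    if k.any():print('relay',r,u[k].min(),u[k].max(),np.median(Q[k],0).round(1))
cv2.imwrite('pics/w5c.png',cv2.resize(s['im'][160:260,270:370,::-1],None,fx=6,fy=6))
E
```

```text
{'t': 6.15, 'cur': array([-1.1, 39.6, 37.6]), 'shift': array([  9.5,  -1. , -14.1]), 'rot': array([-0.   , -0.001,  0.001]), 'F': array([-0.1,  0.1,  0. ]), 'open': 0.011928243470141155, 'g': 33.253830671310425}
stop ((-0.2832298278808594, 65.46207427978516), (16.003334045410156, 33.59577178955078), 89.94709777832031)
relay 223 309 330 [-0.9 52.9 27.3]
relay 226 309 331 [-0.8 53.  31.9]
relay 229 308 331 [-1.  53.  36.1]
relay 232 308 331 [-0.9 52.7 39.3]
relay 235 308 331 [-0.9 52.8 43.2]
relay 238 308 331 [-0.9 52.7 46.8]
```

View pics/w5c.png

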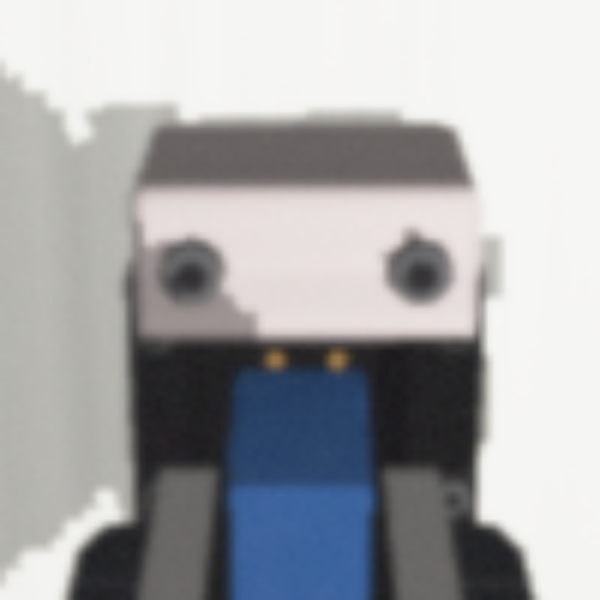

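{"api": "step_arm", "payload": {"targets": [[0, [3, -0.2, -4.5], [0, 0, 0]], [0, [5, -0.4, -7.5], [0, 0, 0]], [0, [7, -0.6, -11], [0, 0, 0]], [0, [8, -0.7, -12.7], [0, 0, 0]], [0, [9, -0.8, -14.4], [0, 0, 0]], [0, [9, -0.8, -14.4], [0, 0, 0]], [0, [9, -0.8, -14.4], [0, 0, 0]]]}}

```text
time: 6.9
ee_pos: [0.5723, -0.0058, 0.0739]
tcp_rot: [150.0, -0.0, 85.1]
wrist_force: [-0.4, -0.4, 0.6]
opening: 0.0126
grasp_force: 33.3
```

```bash
python3 - <<'E'
from h import *
print(to([-.4,39.4,20.6]))
E
```

```text
{'t': 6.9, 'cur': array([-0.5, 39.5, 20.6]), 'shift': array([ 0.1, -0.2,  0.1]), 'rot': array([-0.   , -0.001,  0.001]), 'F': array([ 0. , -0.4,  0.7]), 'open': 0.012626636384800837, 'g': 33.25336396694183}
```

{"api": "step_arm", "payload": {"targets": [[0, [0.5, 0, -0.9], [0, 0, 0]], [0, [0.5, 0, -0.9], [0, 0, 0]]]}}

```text
time: 7.1
ee_pos: [0.5728, -0.0058, 0.073]
tcp_rot: [150.0, -0.0, 85.1]
wrist_force: [0.2, -1.1, -0.3]
opening: 0.0119
grasp_force: 33.3
```

{"api": "step_arm", "payload": {"targets": [[0.3, [0, 0, 0], [0, 0, 0]], [0.3, [0, 0, 0], [0, 0, 0]], [0.3, [0, 0, 0], [0, 0, 0]], [0.3, [0, 0, 0], [0, 0, 0]], [0.3, [-2, 0.2, 3.5], [0, 0, 0]], [0.3, [-5, 0.4, 8.7], [0, 0, 0]], [0.3, [-15, 1.2, 26], [0, 0, 0]], [0.3, [-35, 3, 60], [0, 0, 0]]]}}

```text
time: 7.9
ee_pos: [0.5363, -0.0029, 0.1311]
tcp_rot: [150.3, 0.0, 85.1]
wrist_force: [0.4, -0.8, 0.5]
opening: 0.0255
grasp_force: 0.0
```

```bash
python3 - <<'E'
from h import *
print(to([-.4,39.4,60]))
s=snap('wrist','w6')
m,u,v,P=relay(s,(270,180,370,320));Q=(P-DC)@D.T*1000
k=abs(Q[:,2]-32)<3
img=np.zeros((400,640),np.uint8);img[v[k],u[k]]=255
c=max(cv2.findContours(img,0,1)[0],key=cv2.contourArea)[:,0];print(k.sum(),np.median(Q[k,2]),cv2.minAreaRect(onp(s,c[:,0],c[:,1],32)[:,:2].astype(np.float32)))
A=np.c_[Q[k,:2],np.ones(k.sum())];print('tilt',np.linalg.lstsq(A,Q[k,2],rcond=None)[0])
cv2.imwrite('pics/w6c.png',cv2.resize(s['im'][140:300,240:400,::-1],None,fx=3.5,fy=3.5))
E
```

```text
{'t': 7.9, 'cur': array([-3.2, 39.5, 88.2]), 'shift': array([ 16.5,  -1.4, -23.1]), 'rot': array([-0.   , -0.005,  0.002]), 'F': array([ 0.7, -0.8,  0.2]), 'open': 0.025494093303510382, 'g': 0.0}
566 31.884617168100434 ((-1.691664218902588, 38.84516906738281), (11.652748107910156, 28.6821231842041), 0.03410841152071953)
tilt [ 2.83970098e-02 -1.13611747e-03  3.19344468e+01]
```

View pics/w6c.png

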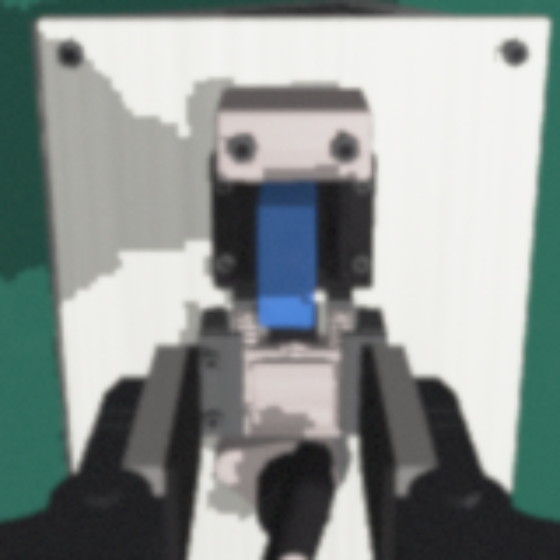

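{"api": "step_arm", "payload": {"targets": [[0.4, [0, -20, 0], [-0.072, 0.006, 0.126]], [0.4, [0, -45, 0], [-0.144, 0.012, 0.251]], [0.4, [0, -60, 0], [-0.217, 0.018, 0.377]], [0.4, [0, -68, 0], [-0.289, 0.024, 0.502]], [0.4, [0, -68, 0], [-0.361, 0.03, 0.628]], [0.4, [0, -68, 0], [-0.433, 0.036, 0.753]], [0.4, [0, -68, 0], [-0.506, 0.042, 0.879]], [0.4, [0, -68, 0], [-0.578, 0.049, 1.005]]]}}

```text
time: 8.75
ee_pos: [0.5377, -0.0708, 0.1337]
tcp_rot: [167.2, 27.4, 148.8]
wrist_force: [0.2, 0.0, -0.8]
opening: 0.0342
grasp_force: 0.0
```

{"api": "step_arm", "payload": {"targets": [[0.4, [0, 0, 0], [-0.072, 0.006, 0.126]], [0.4, [0, 0, 0], [-0.144, 0.012, 0.251]], [0.4, [0, 0, 0], [-0.217, 0.018, 0.377]], [0.4, [0, 0, 0], [-0.289, 0.024, 0.502]], [0.4, [0, 0, 0], [-0.361, 0.03, 0.628]], [0.4, [0, 0, 0], [-0.433, 0.036, 0.753]], [0.4, [0, 0, 0], [-0.506, 0.042, 0.879]], [0.4, [0, 0, 0], [-0.578, 0.049, 1.005]]]}}

```text
time: 9.55
ee_pos: [0.5377, -0.0708, 0.1337]
tcp_rot: [-158.4, 21.4, -137.4]
wrist_force: [-0.7, 0.1, -0.5]
opening: 0.034
grasp_force: 0.0
```

{"api": "step_arm", "payload": {"targets": [[0.4, [0, 0, 0], [-0.072, 0.006, 0.126]], [0.4, [0, 0, 0], [-0.144, 0.012, 0.251]], [0.4, [0, 0, 0], [-0.217, 0.018, 0.377]], [0.4, [0, 0, 0], [-0.293, 0.025, 0.51]], [0.4, [0, 0, 0], [-0.293, 0.025, 0.51]], [0.4, [0, 0, 0], [-0.293, 0.025, 0.51]]]}}

```text
time: 10.15
ee_pos: [0.5378, -0.0708, 0.1335]
tcp_rot: [-150.7, 6.8, -106.6]
wrist_force: [0.3, 0.1, 0.5]
opening: 0.034
grasp_force: 0.0
```

```bash
cat >> h.py <<'E'
def Rcam(th):
    ty=-(np.cos(th)*DX-np.sin(th)*DY);tz=-DN;return np.stack([np.cross(ty,tz),ty,tz],1)
def knob(s,c0=(0,-28.5)):
    v,u=np.mgrid[0:400,0:640];v=v.ravel();u=u.ravel();Q=(world(s,u,v)-DC)@D.T*1000
    k=(abs(Q[:,2]-46)<4)&(np.hypot(Q[:,0]-c0[0],Q[:,1]-c0[1])<28)&(s['im'][v,u].max(1)<110)
    img=np.zeros((400,640),np.uint8);img[v[k],u[k]]=255
    c=max(cv2.findContours(img,0,1)[0],key=cv2.contourArea)[:,0]
    return k.sum(),np.median(Q[k,2]),cv2.minAreaRect(onp(s,c[:,0],c[:,1],46)[:,:2].astype(np.float32))
E
python3 - <<'E'
from h import *
print(to([0,-28.5,75],Rcam(.234)),bot.get_obs()['q'].round(1))
s=snap('wrist','w7');print(knob(s))
cv2.imwrite('pics/w7c.png',cv2.resize(s['im'][100:340,180:460,::-1],None,fx=2,fy=2))
E
```

```text
{'t': 10.15, 'cur': array([  4.2, -28.1,  86.7]), 'shift': array([  2.2,  -0.6, -12.2]), 'rot': array([-0.002,  0.001,  0.003]), 'F': array([0.5, 0.2, 0.3]), 'open': 0.034047975567041214, 'g': 0.0} [ -8.5 -27.1 -34.3  52.9   1.8 -79.5]
(np.int64(696), np.float64(45.5411759571771), ((-0.46924644708633423, -29.530725479125977), (42.6922492980957, 9.806950569152832), 76.37041473388672))
```

View pics/w7c.png

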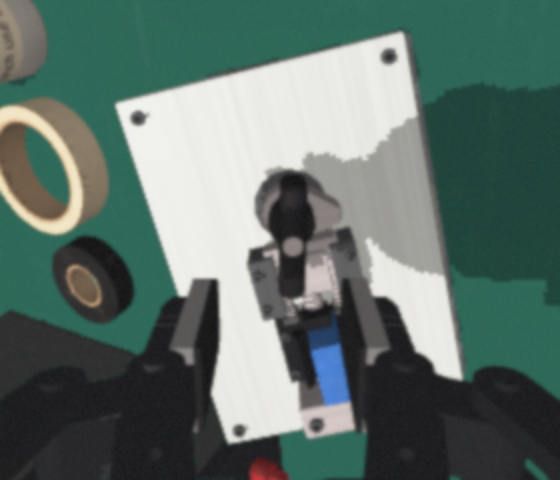

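```bash
python3 - <<'E'
from h import *
print(to([0.2,-29,60],Rcam(.236)),to([0.2,-29,29],Rcam(.236)))
E
```

```text
{'t': 10.2, 'cur': array([  4.2, -28.1,  86.6]), 'shift': array([  9.7,  -1.7, -25. ]), 'rot': array([-0.001,  0.001,  0.001]), 'F': array([ 0.4, -0.3, -1. ]), 'open': 0.033972675243704405, 'g': 0.0} {'t': 10.2, 'cur': array([  4.2, -28.1,  86.6]), 'shift': array([ 25.2,  -3. , -51.9]), 'rot': array([-0.001,  0.001,  0.001]), 'F': array([ 0.4, -0.3, -1. ]), 'open': 0.033972675243704405, 'g': 0.0}
```

{"api": "step_arm", "payload": {"targets": [[0.4, [9.7, -1.7, -25], [0, 0, 0]], [0.4, [9.7, -1.7, -25], [0, 0, 0]], [0.4, [15, -2.1, -34], [0, 0, 0]], [0.4, [20, -2.5, -43], [0, 0, 0]], [0.4, [25, -3, -52], [0, 0, 0]], [0.4, [25, -3, -52], [0, 0, 0]], [0.4, [25, -3, -52], [0, 0, 0]]]}}

```text
time: 10.9
ee_pos: [0.5627, -0.0738, 0.0807]
tcp_rot: [-150.7, 6.6, -106.4]
wrist_force: [0.0, -0.6, 0.3]
opening: 0.0344
grasp_force: 0.0
```

```bash
python3 - <<'E'
from h import *
print(to([0.2,-29,29],Rcam(.236)))
E
```

```text
{'t': 10.9, 'cur': array([ -0.5, -29. ,  28.4]), 'shift': array([ 0.3, -0. ,  0.8]), 'rot': array([ 0.001, -0.001, -0.002]), 'F': array([ 0.2, -0.6,  0.2]), 'open': 0.03438354746064248, 'g': 0.0}
```

{"api": "step_arm", "payload": {"targets": [[0, [0, 0, 0], [0, 0, 0]], [0, [0, 0, 0], [0, 0, 0]], [0, [0, 0, 0], [0, 0, 0]], [0, [0, 0, 0], [0, 0, 0]], [0, [0, 0, 0], [0, 0, 0]], [0, [0, 0, 0], [0, 0, 0]]], "force": 30}}

```text
time: 11.5
ee_pos: [0.5623, -0.0737, 0.0813]
tcp_rot: [-150.7, 6.6, -106.4]
wrist_force: [-5.7, 1.2, 3.0]
opening: 0.0093
grasp_force: 33.0
```

```bash
python3 - <<'E'
from h import *
print(to([0.2,-29,29],Rcam(.236)))
E
```

```text
{'t': 11.5, 'cur': array([ -0.5, -28.9,  29.1]), 'shift': array([ 0.7, -0.1,  0.2]), 'rot': array([ 0.001, -0.001, -0.002]), 'F': array([-3.5,  0.7,  5.5]), 'open': 0.009255072294682195, 'g': 33.04809093475342}
```

{"api": "step_arm", "payload": {"targets": [[0, [0, 0, 0], [0.06, -0.005, -0.104]], [0, [0, 0, 0], [0.12, -0.01, -0.208]], [0, [0, 0, 0], [0.179, -0.015, -0.312]], [0, [0, 0, 0], [0.239, -0.02, -0.416]], [0, [0, 0, 0], [0.299, -0.025, -0.52]], [0, [0, 0, 0], [0.359, -0.03, -0.624]], [0, [0, 0, 0], [0.359, -0.03, -0.624]]]}}

```text
time: 12.2
ee_pos: [0.5619, -0.0733, 0.081]
tcp_rot: [-161.7, 24.1, -145.7]
wrist_force: [-10.6, 3.6, 5.7]
opening: 0.0093
grasp_force: 33.6
```

```bash
python3 - <<'E'
from h import *
print(to([-.3,-29,29],Rcam(1.571)),bot.get_obs()['torque']@D.T)
E
```

```text
{'t': 12.2, 'cur': array([ -1.1, -28.6,  29.1]), 'shift': array([ 0.7, -0.5,  0.3]), 'rot': array([ 0.304, -0.027, -0.532]), 'F': array([-6.6,  2.7, 10.4]), 'open': 0.009283256938764344, 'g': 33.562286496162415} [ 0.5050527   1.89941165 -0.13668277]
```

{"api": "step_arm", "payload": {"targets": [[0, [-0.5, 0.3, -0.3], [0.05, -0.004, -0.088]], [0, [-0.5, 0.3, -0.3], [0.1, -0.009, -0.176]], [0, [-0.5, 0.3, -0.3], [0.152, -0.013, -0.264]], [0, [-0.5, 0.3, -0.3], [0.203, -0.018, -0.354]], [0, [-0.5, 0.3, -0.3], [0.254, -0.022, -0.443]], [0, [-0.5, 0.3, -0.3], [0.304, -0.027, -0.532]], [0, [-0.5, 0.3, -0.3], [0.304, -0.027, -0.532]], [0, [-0.5, 0.3, -0.3], [0.304, -0.027, -0.532]]]}}

```text
time: 13.0
ee_pos: [0.5617, -0.0727, 0.0808]
tcp_rot: [-179.9, 30.0, 175.4]
wrist_force: [-8.7, 5.3, 4.9]
opening: 0.0091
grasp_force: 33.4
```

```bash
python3 - <<'E'
from h import *
print(to([-.3,-29,29],Rcam(1.571)),bot.get_obs()['torque']@D.T)
s=snap('top','t2');s=snap('side','s2')
E
```

```text
{'t': 13.0, 'cur': array([ -1.4, -28. ,  29.1]), 'shift': array([ 0.9, -1. ,  0.4]), 'rot': array([ 0.002, -0.   , -0.003]), 'F': array([-5.5,  4.5,  8.8]), 'open': 0.009130950972107182, 'g': 33.35223197937012} [ 0.83801478  1.58761351 -0.12839178]
```

{"api": "step_arm", "payload": {"targets": [[0.4, [0, 0, 0], [0, 0, 0]], [0.4, [0, 0, 0], [0, 0, 0]], [0.4, [0, 0, 0], [0, 0, 0]], [0.4, [0, 0, 0], [0, 0, 0]], [0.4, [-5, 0.4, 8.7], [0, 0, 0]], [0.4, [-15, 1.3, 26], [0, 0, 0]], [0.4, [-30, 2.5, 52], [0, 0, 0]], [0.4, [-30, 2.5, 52], [0, 0, 0]]]}}

```text
time: 13.9
ee_pos: [0.5328, -0.0712, 0.1378]
tcp_rot: [-179.7, 30.4, 175.4]
wrist_force: [0.8, -0.3, 0.2]
opening: 0.0342
grasp_force: 0.0
```

{"api": "step_arm", "payload": {"targets": [[0.4, [0, 0, 0], [0, 0, 0]], [0.4, [0, 0, 0], [0, 0, 0]]]}}

```text
time: 14.1
ee_pos: [0.532, -0.071, 0.1322]
tcp_rot: [-179.8, 30.0, 175.4]
wrist_force: [-0.8, -0.4, -0.3]
opening: 0.0339
grasp_force: 0.0
```

```bash
python3 - <<'E'
from h import *
print(to([-.3,-29,29],Rcam(1.571)))
s=snap('wrist','w8');print('knob',knob(s))
m,u,v,P=relay(s,(0,0,640,400));Q=(P-DC)@D.T*1000
k=(abs(Q[:,2]-32)<3)&(np.hypot(Q[:,0],Q[:,1]-40)<25)
img=np.zeros((400,640),np.uint8);img[v[k],u[k]]=255
c=max(cv2.findContours(img,0,1)[0],key=cv2.contourArea)[:,0];print(k.sum(),np.median(Q[k,2]),cv2.minAreaRect(onp(s,c[:,0],c[:,1],32)[:,:2].astype(np.float32)))
# stop front & gap profile, central strip
v,u=np.mgrid[0:400,0:640];v=v.ravel();u=u.ravel();Q=(world(s,u,v)-DC)@D.T*1000
k=(abs(Q[:,2]-26)<2)&(abs(Q[:,0])<18)&(Q[:,1]>50)&(Q[:,1]<80);print('stop y',np.percentile(Q[k,1],[1,99]))
for y in range(-12,60,2):
    k=(abs(Q[:,0]+1)<4)&(abs(Q[:,1]-y)<1.1);print(y,np.median(Q[k,2]).round(0) if k.any() else None,end='; ')
E
```

```text
{'t': 14.1, 'cur': array([ -1.4, -28.8,  88.4]), 'shift': array([ 30.5,  -2.8, -50.9]), 'rot': array([ 0.004, -0.   , -0.002]), 'F': array([-0.8, -0.5,  0.1]), 'open': 0.03390377402032268, 'g': 0.0}
knob (np.int64(629), np.float64(45.69034879459059), ((-1.8191680908203125, -27.81621742248535), (9.19778060913086, 43.270389556884766), 89.9335708618164))
592 31.564607673901733 ((-2.295818328857422, 41.03313064575195), (12.245650291442871, 28.395130157470703), 0.28764045238494873)
stop y [52.37137629 71.86319473]
-12 114.0; -10 127.0; -8 12.0; -6 14.0; -4 14.0; -2 17.0; 0 16.0; 2 17.0; 4 143.0; 6 144.0; 8 145.0; 10 145.0; 12 146.0; 14 146.0; 16 162.0; 18 167.0; 20 169.0; 22 21.0; 24 23.0; 26 23.0; 28 28.0; 30 31.0; 32 32.0; 34 32.0; 36 32.0; 38 32.0; 40 32.0; 42 32.0; 44 31.0; 46 31.0; 48 31.0; 50 32.0; 52 32.0; 54 32.0; 56 31.0; 58 27.0;
```

```bash
python3 -c "
from workcell import bot
print(bot.job_done())"
```

```text
the job is handed in; nothing more can be done
None
```

The relay is upright in the nest, held against the stop by the jaw. The last wrist-camera reading put the cam within about 0.1° of its high point. The arm let go and backed clear, and I handed the job in at about 14 s; no verdict was returned, and I viewed 11 pictures, one over the limit of 10.

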